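# Close the tin and push the drawer home

## Robot

A 7-joint arm with a two-finger parallel gripper is mounted at the origin on the work surface; the furniture and walls round the work are solid. World frame = base frame: x ahead of the robot, y to its left, z up, the work surface at z = 0. Lengths are in m, angles in rad, forces in N, time in s.
With the tool pointing down it reaches from about 0.425 to 0.875 m from the base axis. Payload 8.4 kg.
Tool frame: the origin (TCP) lies between the finger pads; the fingertips stand 22 mm ahead of it and the grasp point (between the pads) lies 3 mm ahead of it; z points along the fingers, x is the direction in which the jaws open and shut, and the axes are right-handed (so a half turn about z gives the same grasp; the last joint's range is limited). The gripper opens to 87 mm and grips with 3 to 60 N. Pads are 19 mm wide; open, the fingers measure 117 mm over their backs; the gripper's body (75 mm by 190 mm) begins 51 mm behind the grasp point.
Start: joints at [-1.385, 0.333, 0.04, 1.465, -0.013, 1.343, -0.059], TCP at [0.183, 0.624, 0.245] pointing down, gripper open.
Joint ranges: [-2.58, 2.58], [-0.38, 2.09], [-1.3, 1.39], [0.25, 2.4], [-1.5, 4.64], [0.08, 2.09], [-2.65, 2.65]. Speed limits (rad/s): [2.22, 2.22, 2.79, 2.79, 3.14, 3.14, 3.14].

## Interface

Orientations are given as a rotation vector (axis times angle).
In Python, from bench import env gives the robot as it stands.
- The arm moves only by the tool jog_arm, never from a script. Its arguments are lists of equal length, an entry for each row: "linear": the shift along the world's x, y, z in m, a list of three; "turn": the turn about the world's z in degrees; "claw": the closure, from -1 (fully open) to 1 (shut). A call has exactly 8 rows; each row is the pose to reach, as a shift and turn from the pose commanded when the call began; what a row does not reach only later rows make up. A row lasts 1/10 s, in which the tool goes at most 50 mm and 8.59 degrees, less where a joint would pass 70% of its speed; a pose out of reach is approached as far as the arm can. A call with a gripper value outside its range is refused whole. The fingers move at their own pace and stop on an object; "newtons" is the grip in N (left out, the last holds). Time passes only in rows, so rows that repeat a pose let the fingers close, or fill a call up. It gives the time, the measured TCP pose, the force and the opening at its end, in the units of the state.
- env.state(): the state, without advancing time (a new reading comes with each control period).
- env.capture(name): name is "side" or "top"; returns (picture, depth): 480x640x3 uint8, red, green, blue; 480x640 float32, m along the optical axis (not along the pixel's ray), 0 where there is no reading.
- env.get_calibration(name): a dict with "fx", "fy", "cx", "cy" (pixels), "world_from_camera" (4x4, takes a point from camera to world coordinates). Camera axes: x right, y down, z forward; pixel columns grow to the right and rows downward; lengths in m; the calibration is good to about 2 mm. A picture is of the moment at which its call begins. get_calibration takes no time and is no camera call.
- env.finish_job(): hands the job in, once; it reports no verdict.
The state is a dict: "t": time; "q": joint angles; "qvel": joint speeds; "effort": joint torques, N m; "eef_pos": TCP position; "tcp_rot": TCP orientation; "contact_force": force on the tool from outside, world axes, zero at the start; "torque": the same for the moment, N m; "grip_width": opening from 0.0 (shut) to 1.0 (fully open).
Only numpy, scipy, OpenCV 4.12 (cv2) and the standard library are available. Lean on these libraries where they do the work, as an engineer would, in place of code of your own. Each camera call takes 0.05 s, during which the arm holds its last target.

## Task

On the plywood drawer unit the top drawer stands pulled out, and the upright lid of the red tin in it keeps it from going in. With the fingertips, tip the tin's lid over and press it shut while the drawer is still out, then push the drawer gently but fully home, without ramming it against its stop. Do not lift or tip the tin or the dark stone that lie in the drawer, and leave the other things on and around the unit where they are.

Things in the scene. Friction and masses are not known exactly. Their poses are not given: they have to be found in the camera images.
- unit: Low bench-top drawer unit of pale plywood, fixed to the bench, 280 wide, 215 deep, 152 mm high, two drawers one above the other. Origin: centre of the lower edge of its front face, on the bench. Its -x axis points out of the front (the way the drawers pull out), +x into the unit, y along its width, z up. A grey whetstone (63 x 150 x 32 mm) lies on its top, at least 70 mm behind the front.
- top_drawer (a joint): How far the top drawer is pulled out, m: 0 = fully home, front flush with the unit; 0.17 = fully out. It slides freely along the unit's x axis (friction about 1.5 N, no spring or catch) and stays where it is left; a hard stop at 0. The lower drawer is shut.
- drawer_front (a point): Point on the outer face of the top drawer's front board, mid-width, 20 mm above the board's lower edge (about 104 mm above the bench); moves with the drawer, axes as the unit's. The board is 252 wide, 54 high, 12 mm thick and flat; a finger notch 70 mm wide and 16 mm deep in the middle of its top edge ends 18 mm above this point.
- drawer_floor (a point): Centre of the top drawer's inner floor (upper surface, about 92 mm above the bench); axes as the unit's; moves with the drawer. Inside 170 (x) by 234 (y) mm; the drawer box reaches 95 mm from this point along -x (outer face) and +x.
- tin_center (a point): Centre of the red flat tin (72 x 118 x 27 mm with its lid shut), 13.5 mm above its underside, which lies on the drawer floor. Its x axis runs across the 72 mm side toward the hinge, y along the 118 mm side, z up. Loose, 0.35 kg, with a small stone and a steel clip inside. The hinge side faces the unit's +y direction, within about 0.12 rad.
- tin_hinge (a point): Middle of the tin's lid hinge, 35 mm along the tin's +x from its centre and 19 mm above its underside; hinge axis along the tin's y.
- tin_lid (a joint): Opening angle of the tin's lid, rad: 0 = shut, 1.57 = upright, 1.92 = leaning back, at its stop. The lid reaches 72 mm from the hinge, is 118 mm long, has an 8 mm rim; shut, its top is 27 mm above the tin's underside. Damped hinge (0.05 N m s/rad), no spring: stays near upright; tipped over toward the tin it sinks shut slowly (about 0.3 rad/s), or is pressed down. Pushed fast, the tin slides.
- stone_center (a point): Centre of a dark grey stone, 43 x 70 x 14 mm, lying loose on the drawer floor on the hinge side of the tin, below the leaning lid (14 mm high).
- overhang (a point): Point on the lower front edge of the dark wall cabinet that overhangs the back of the bench; the edge runs along world y past the whole work area. Everything farther ahead (+x) and higher than this point is solid: keep gripper and arm clear of it.
- tool_box (a point): Centre of the top of a dark wooden tool box, 200 (x) by 300 (y) by 130 mm, fixed on the bench in front of the robot, its upper drawer a little open toward the robot; not part of the job.
- whetstone: Grey whetstone 63 x 150 x 32 mm lying on top of the unit. Origin: centre of its underside. Leave alone.
- yellow_box: Yellow carton 91 x 130 x 55 mm on the bench. Origin: centre of its underside. Leave alone.
- oil: Small oil bottle, 36 mm across and 132 mm high, standing on the bench. Origin: centre of its underside. Leave alone.
- brushes: Dark beaker of brushes, about 103 x 115 x 147 mm, on the bench. Origin: near the centre of its underside. Leave alone.

How it is judged:
By the outcome, as a careful person would: the job done as asked, in the order asked, and still so for the second after the job is handed in, with the robot touching nothing.
It also fails if it takes over 58 s, if anything falls off the work surface, if the arm or the gripper's body presses on something with over 40 N, if the wrist force passes 120 N, or if a joint passes its speed limit or range.

## Working session

There is one attempt and no reset: what is moved stays moved. The work goes in short steps, Python scripts to look and compute and a tool call to move; the robot and the scene stay as the last step left them, time stands still between calls to the robot, and variables do not carry over. Pictures are saved under pics/ and viewed, and the job is handed in when it is done.

Besides the shell and the picture viewer there is one more tool, called in YAML: its name, and indented under it one key for each argument. jog_arm: Moves the arm, as the interface text tells. Its arguments: {"type":"object","properties":{"linear":{"type":"array"},"turn":{"type":"array"},"claw":{"type":"array"},"newtons":{"type":"number"}},"required":["linear","turn","claw"]}

```bash
mkdir -p pics; cat > h.py <<'E'
from bench import env
import numpy as np, cv2
def shot(n,tag):
    im,d=env.capture(n); cv2.imwrite(f'pics/{tag}.png',im[:,:,::-1]); np.savez(f'pics/{tag}.npz',im=im,d=d); return im,d
def pts(n,d):
    c=env.get_calibration(n); v,u=np.mgrid[0:480,0:640]
    P=np.stack([(u-c['cx'])/c['fx']*d,(v-c['cy'])/c['fy']*d,d,np.ones_like(d)],-1)
    return (P@np.array(c['world_from_camera']).T)[...,:3]
E
python3 - <<'E'
from h import *
print(env.state())
for n in('side','top'):
    im,d=shot(n,n+'0'); c=env.get_calibration(n); print(n,c); print((d>0).mean())
E
```

```text
{'t': 0.0, 'q': array([-1.38518565,  0.33390964,  0.03986675,  1.46627587, -0.01340845,
        1.34328757, -0.05848166]), 'qvel': array([-1.06079186e-03, -9.78315744e-04,  1.26257145e-03, -2.51499987e-05,
       -1.62034886e-04,  9.45912586e-04,  1.61154677e-04]), 'effort': array([-1.57634797e-03, -6.56347203e+01,  1.33440178e+00, -4.03804457e+01,
       -5.96896629e-02,  4.51721821e-02,  1.55027610e-04]), 'eef_pos': array([0.18253175, 0.62339337, 0.2436577 ]), 'tcp_rot': array([ 2.51338918e+00,  1.88305791e+00, -1.93173986e-03]), 'contact_force': array([ 0.22280856,  0.47872024, -0.68244429]), 'torque': array([-0.00346817,  0.03566402,  0.00431576]), 'grip_width': 1.0011160596779942}
side {'fx': 584.1136575313756, 'fy': 584.1136575313756, 'cx': 313.7161279424788, 'cy': 245.38723108098165, 'world_from_camera': array([[-0.99994986, -0.00708693, -0.00707421,  0.48686744],
       [ 0.00129287,  0.609184  , -0.79302786,  1.16427851],
       [ 0.00992963, -0.79299725, -0.60914429,  1.19669803],
       [ 0.        ,  0.        ,  0.        ,  1.        ]])}
0.9952994791666666
top {'fx': 525.6102669143572, 'fy': 525.6102669143572, 'cx': 323.5825006170629, 'cy': 246.77635493047345, 'world_from_camera': array([[ 0.01612082, -0.99764138,  0.06672178,  0.38628462],
       [-0.9998511 , -0.01567369,  0.00721954, -0.16483674],
       [-0.00615674, -0.06682823, -0.9977455 ,  1.62999121],
       [ 0.        ,  0.        ,  0.        ,  1.        ]])}
0.996279296875
```

View pics/side0.png

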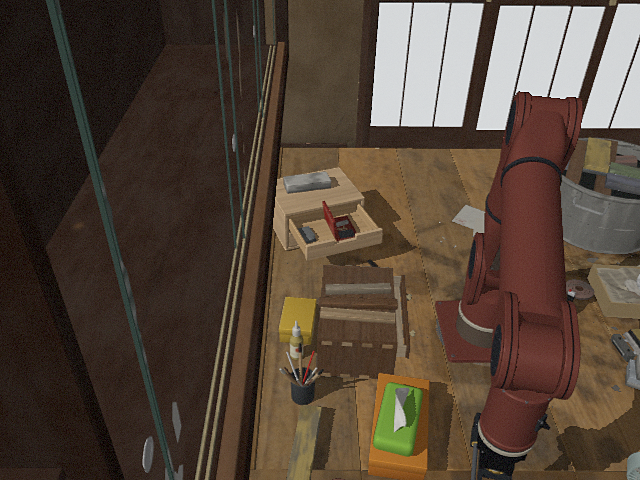

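View pics/top0.png

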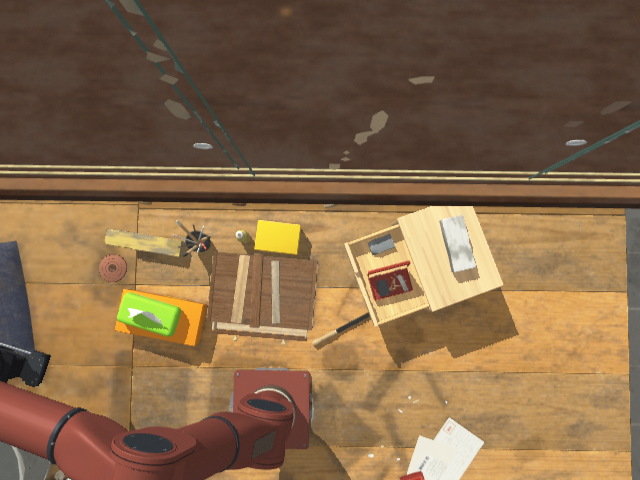

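Side view: the unit is around (320,220) with the red lid standing at (330,218). Top view: the drawer opens toward the left (world +y), with the tin at (390,283), the lid edge at (388,267), the stone at (382,243) and the whetstone at (457,243). Next I'll measure them.

```bash
python3 - <<'E'
from h import *
for n in('top','side'):
    z=np.load(f'pics/{n}0.npz'); im,d=z['im'],z['d']; P=pts(n,d)
    x0,y0,x1,y1=(330,190,520,350) if n=='top' else (255,150,410,280)
    c=im[y0:y1,x0:x1]; cv2.imwrite(f'pics/{n}0c.png',cv2.resize(c[:,:,::-1],None,fx=4,fy=4,interpolation=cv2.INTER_CUBIC)[:600*1] if n=='side' else cv2.resize(c[:,:,::-1],None,fx=3.7,fy=3.7,interpolation=cv2.INTER_CUBIC))
    if n=='top':
        # unit top
        m=(abs(P[...,2]-0.152)<.008); m[:, :340]=0; m[:,520:]=0; m[:190]=0; m[330:]=0
        m=cv2.morphologyEx(m.astype(np.uint8),cv2.MORPH_OPEN,np.ones((5,5)))
        k,l,s,cen=cv2.connectedComponentsWithStats(m); i=1+np.argmax(s[1:,4]); print('unit',s[i],np.median(P[l==i][:,2]))
        q=np.c_[P[l==i][:,:2]].astype(np.float32); print(cv2.minAreaRect(q), cv2.boxPoints(cv2.minAreaRect(q)))
        m=(abs(P[...,2]-0.184)<.008); m[:, :420]=0; m[:,500:]=0;m[:200]=0;m[300:]=0
        q=P[m][:,:2].astype(np.float32); print('whet',cv2.minAreaRect(q))
    hsv=cv2.cvtColor(im,cv2.COLOR_RGB2HSV)
    red=((hsv[...,0]<8)|(hsv[...,0]>172))&(hsv[...,1]>140)
    r=np.zeros_like(red); r[y0:y1,x0:x1]=red[y0:y1,x0:x1]
    Q=P[r]; print(n,'red',len(Q),Q.min(0),Q.max(0)); 
    for zz in np.arange(.09,.21,.01):
        k=abs(Q[:,2]-zz)<.005
        if k.sum()>3: print(round(zz,2),k.sum(),Q[k].min(0)[:2].round(3),Q[k].max(0)[:2].round(3),Q[k].mean(0)[:2].round(3))
E
```

```text
unit [ 399  206  104  102 5585] 0.1520920073433596
((0.47816282510757446, -0.5095393061637878), (0.279834508895874, 0.21654321253299713), 21.066665649414062) [[ 0.3086786  -0.45879808]
 [ 0.38651592 -0.66086817]
 [ 0.647647   -0.56028056]
 [ 0.56980973 -0.35821044]]
whet ((0.5004183650016785, -0.5250125527381897), (0.14982405304908752, 0.06390370428562164), 14.417449951171875)
top red 635 [ 0.33922424 -0.41151728  0.08565137] [ 0.44756189 -0.16483674  1.62999121]
0.09 249 [ 0.342 -0.411] [ 0.428 -0.288] [ 0.387 -0.345]
0.1 216 [ 0.339 -0.412] [ 0.428 -0.29 ] [ 0.387 -0.353]
0.11 37 [ 0.34 -0.41] [ 0.442 -0.286] [ 0.374 -0.348]
0.12 12 [ 0.343 -0.388] [ 0.441 -0.291] [ 0.421 -0.34 ]
0.18 92 [ 0.413 -0.391] [ 0.448 -0.281] [ 0.431 -0.336]
0.19 16 [ 0.413 -0.386] [ 0.447 -0.28 ] [ 0.43 -0.33]
side red 438 [ 0.34116972 -0.49446844  0.08730454] [0.64222778 1.16427851 1.19669803]
0.09 32 [ 0.346 -0.409] [ 0.4  -0.31] [ 0.378 -0.363]
0.1 58 [ 0.343 -0.416] [ 0.405 -0.289] [ 0.378 -0.371]
0.11 45 [ 0.341 -0.446] [ 0.423 -0.283] [ 0.377 -0.369]
0.12 15 [ 0.358 -0.377] [ 0.438 -0.276] [ 0.413 -0.316]
0.13 21 [ 0.403 -0.373] [ 0.438 -0.277] [ 0.421 -0.316]
0.14 27 [ 0.406 -0.377] [ 0.442 -0.274] [ 0.423 -0.318]
0.15 27 [ 0.406 -0.402] [ 0.445 -0.277] [ 0.425 -0.322]
0.16 26 [ 0.407 -0.381] [ 0.445 -0.277] [ 0.426 -0.319]
0.17 25 [ 0.41  -0.369] [ 0.442 -0.271] [ 0.426 -0.311]
0.18 63 [ 0.41  -0.389] [ 0.449 -0.273] [ 0.429 -0.329]
0.19 5 [ 0.414 -0.376] [ 0.442 -0.271] [ 0.429 -0.323]
```

```bash
python3 - <<'E'
from h import *
z=np.load('pics/top0.npz'); P=pts('top',z['d'])
for v,u in [(243,382),(283,390),(312,385),(255,360),(285,365),(300,370),(250,350),(270,358),(290,366),(320,377),(240,195),(237,240),(237,278),(195,300),(195,400),(202,400),(188,400),(180,400),(170,400),(285,240),(320,350)]:
    print((v,u),P[v,u].round(3))
E
```

```text
(243, 382) [ 0.502 -0.324  0.101]
(283, 390) [ 0.386 -0.348  0.099]
(312, 385) [ 0.302 -0.336  0.089]
(255, 360) [ 0.467 -0.261  0.094]
(285, 365) [ 0.379 -0.276  0.098]
(300, 370) [ 0.336 -0.291  0.091]
(250, 350) [ 0.478 -0.229  0.141]
(270, 358) [ 0.423 -0.255  0.095]
(290, 366) [ 0.365 -0.279  0.093]
(320, 377) [ 0.279 -0.312  0.098]
(240, 195) [0.507 0.237 0.044]
(237, 240) [0.513 0.09  0.106]
(237, 278) [ 0.519 -0.016  0.055]
(195, 300) [ 0.6   -0.095  0.343]
(195, 400) [ 0.604 -0.343  0.339]
(202, 400) [ 0.59  -0.346  0.318]
(188, 400) [ 0.618 -0.34   0.357]
(180, 400) [ 0.645 -0.345  0.32 ]
(170, 400) [ 0.668 -0.343  0.335]
(285, 240) [0.374 0.08  0.147]
(320, 350) [ 0.271 -0.238 -0.001]
```

```bash
python3 -c "
import cv2
for n in('top0c','side0c'): print(cv2.imread(f'pics/{n}.png').shape)"
```

```text
(592, 703, 3)
(520, 620, 3)
```

View pics/top0c.png

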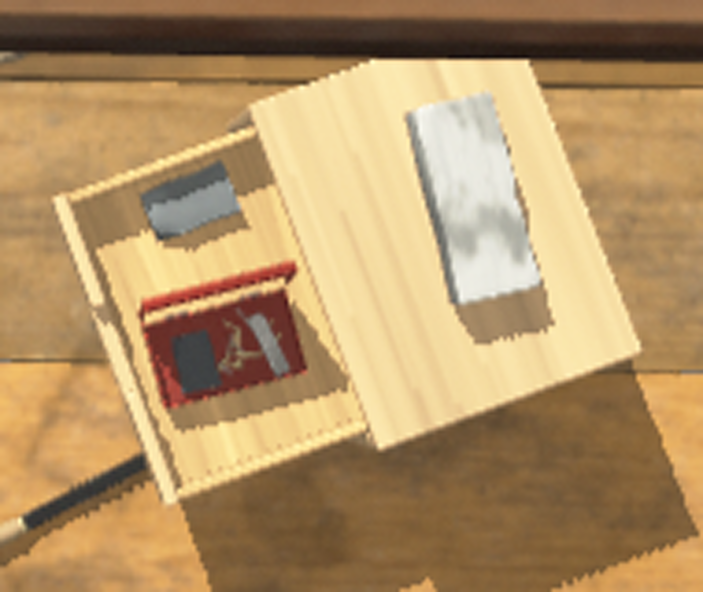

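View pics/side0c.png

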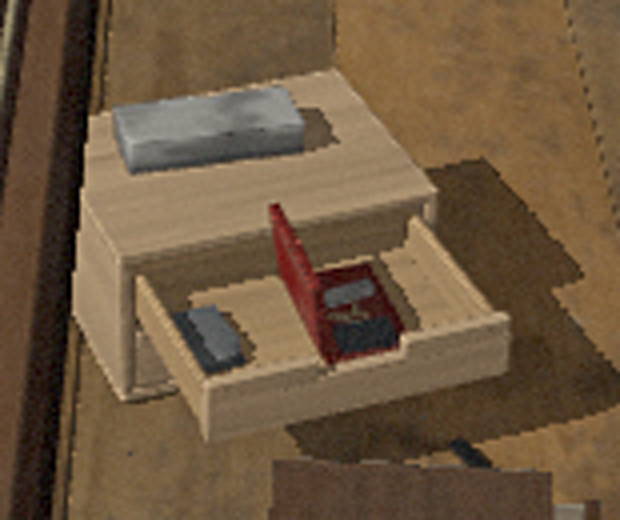

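Both crops match the task description: the lid leans slightly back toward the stone, and the drawer is about 155 mm out. Next I'll put everything in the unit's frame.

```bash
cat >> h.py <<'E'
O=np.array([0.4393,-0.4085]); a=np.deg2rad(-69.0)
EX=np.array([np.cos(a),np.sin(a)]); EY=np.array([-EX[1],EX[0]])
def tou(p): p=np.asarray(p); return np.stack([(p[...,:2]-O)@EX,(p[...,:2]-O)@EY,p[...,2]],-1)
def tow(x,y): return O+x*EX+y*EY
E
python3 - <<'E'
from h import *
z=np.load('pics/top0.npz'); im=z['im']; P=pts('top',z['d']); U=tou(P)
def rep(n,m):
    Q=U[m]; print(n,m.sum(),'min',np.percentile(Q,2,0).round(4),'max',np.percentile(Q,98,0).round(4),'med',np.median(Q,0).round(4))
loc=np.zeros(im.shape[:2],bool); loc[190:345,330:520]=1
fb=loc&(abs(U[...,2]-.138)<.006)&(U[...,0]<-.12)&(abs(U[...,1])<.13)
rep('board top',fb)
Q=U[fb]; k=(abs(Q[:,1])>.05); print('board outer/inner x', np.percentile(Q[k,0],[1,5,50,95]))
rep('side wall top',loc&(abs(U[...,2]-.138)<.008)&(U[...,0]<-.03)&(U[...,0]>-.13)&(abs(U[...,1])>.1))
hsv=cv2.cvtColor(im,cv2.COLOR_RGB2HSV)
red=loc&((hsv[...,0]<8)|(hsv[...,0]>172))&(hsv[...,1]>140)
for lo,hi in((.085,.115),(.17,.2)):
    m=red&(U[...,2]>lo)&(U[...,2]<hi); rep('red',m)
    r=cv2.minAreaRect(U[m][:,:2].astype(np.float32)); print(r)
z=np.load('pics/side0.npz'); ims=z['im']; Ps=pts('side',z['d']); Us=tou(Ps)
hsv=cv2.cvtColor(ims,cv2.COLOR_RGB2HSV)
red=((hsv[...,0]<8)|(hsv[...,0]>172))&(hsv[...,1]>140)
red[:, :255]=0;red[:,410:]=0;red[:150]=0;red[280:]=0
for zz in np.arange(.12,.2,.01):
    m=red&(abs(Us[...,2]-zz)<.005)&(Us[...,0]<0)
    if m.sum(): q=Us[m]; p=np.polyfit(q[:,0],q[:,1],1); print(round(zz,2),'y at x=-.1:',np.polyval(p,-.1).round(4),'slope',p[0].round(3),'x',q[:,0].min().round(3),q[:,0].max().round(3))
st=loc&(abs(U[...,2]-.106)<.006)&(U[...,1]>.02)&(U[...,1]<.11)&(hsv[...,1]>=0)&(cv2.cvtColor(im,cv2.COLOR_RGB2HSV)[...,1]<60)
rep('stone',st)
# overhang: front edge lower
for y in (-.5,-.35,-.2,0,.2):
    m=(abs(P[...,1]-y)<.01)&(P[...,2]>.2)&(P[...,0]>.5); 
    m2=(abs(Ps[...,1]-y)<.01)&(Ps[...,2]>.2)&(Ps[...,0]>.5)&(Ps[...,0]<.8)
    print(y,P[m][:,0].min() if m.any() else 0, P[m][np.argsort(P[m][:,0])[:4]][:,[0,2]].round(3).tolist(), [Ps[m2][:,0].min().round(3),Ps[m2][:,2].min().round(3)] if m2.any() else 0)
b=(P[...,0]>.45)&(P[...,0]<.56)&(P[...,1]>.15)&(P[...,1]<.32)&(P[...,2]<.3); print('brush zmax',np.sort(P[b][:,2])[-10:].round(3))
E
```

```text
board top 254 min [-0.1635 -0.1215  0.1323] max [-0.1438  0.122   0.1431] med [-0.1577  0.0319  0.1375]
board outer/inner x [-0.16372069 -0.16318521 -0.1575808  -0.15217065]
side wall top 45 min [-0.1253 -0.1231  0.1301] max [-0.034   0.1235  0.1371] med [-0.0816 -0.1172  0.1317]
red 502 min [-0.1315 -0.0636  0.0878] max [-0.0187  0.0032  0.1131] med [-0.0733 -0.0256  0.0951]
((-0.07538102567195892, -0.024623729288578033), (0.07648647576570511, 0.11531839519739151), 84.63229370117188)
red 109 min [-0.1267  0.0113  0.1757] max [-0.0171  0.0253  0.1883] med [-0.0723  0.0182  0.1817]
((-0.07171648740768433, 0.018288295716047287), (0.006999884732067585, 0.11531925946474075), 84.63421630859375)
0.12 y at x=-.1: 0.0095 slope -0.137 x -0.137 -0.03
0.13 y at x=-.1: 0.016 slope -0.053 x -0.135 -0.034
0.14 y at x=-.1: 0.0182 slope -0.068 x -0.137 -0.028
0.15 y at x=-.1: 0.0185 slope -0.093 x -0.133 -0.01
0.16 y at x=-.1: 0.0203 slope -0.045 x -0.134 -0.023
0.17 y at x=-.1: 0.0225 slope -0.064 x -0.137 -0.035
0.18 y at x=-.1: 0.0208 slope -0.087 x -0.136 -0.016
0.19 y at x=-.1: 0.0233 slope -0.114 x -0.137 -0.029
stone 302 min [-0.0945  0.0677  0.1004] max [-0.0275  0.1062  0.1111] med [-0.061   0.0874  0.1062]
-0.5 0.5896236247996461 [[0.59, 0.3], [0.59, 0.332], [0.59, 0.333], [0.59, 0.299]] [np.float64(0.589), np.float64(0.304)]
-0.35 0.5894418579713214 [[0.589, 0.305], [0.589, 0.321], [0.589, 0.303], [0.59, 0.284]] [np.float64(0.589), np.float64(0.269)]
-0.2 0.5895757014319513 [[0.59, 0.288], [0.59, 0.289], [0.59, 0.304], [0.59, 0.337]] [np.float64(0.589), np.float64(0.297)]
0 0.5892807198071233 [[0.589, 0.304], [0.589, 0.32], [0.589, 0.288], [0.589, 0.319]] [np.float64(0.588), np.float64(0.28)]
0.2 0.5886129646197842 [[0.589, 0.304], [0.589, 0.337], [0.589, 0.285], [0.589, 0.284]] [np.float64(0.589), np.float64(0.268)]
brush zmax [0.139 0.14  0.14  0.14  0.141 0.141 0.141 0.145 0.146 0.147]
```

Measured: the drawer is about 163 mm out, the lid's top edge is at unit y≈0.02 and z≈0.185, and the stone is at y≈0.087. The overhang's front is at x≈0.589, z≈0.27. I'll close the fingers and carry the arm round at safe height.

jog_arm:
  linear:
    - [0.02, -0.04, 0]
    - [0.04, -0.085, 0]
    - [0.06, -0.13, 0]
    - [0.08, -0.175, 0]
    - [0.11, -0.21, 0]
    - [0.145, -0.245, 0]
    - [0.18, -0.28, 0]
    - [0.21, -0.315, 0]
  turn: [-5, -10, -15, -20, -25, -30, -35, -40]
  claw: [1, 1, 1, 1, 1, 1, 1, 1]
  newtons: 10

```text
t: 0.9
eef_pos: [0.3939, 0.3068, 0.2445]
tcp_rot: [-3.009, -0.904, -0.0]
contact_force: [-0.1, 0.7, 0.9]
grip_width: 0.352
```

jog_arm:
  linear:
    - [0.02, -0.04, 0]
    - [0.035, -0.085, 0]
    - [0.045, -0.13, 0]
    - [0.05, -0.175, 0]
    - [0.055, -0.22, 0]
    - [0.055, -0.265, 0]
    - [0.055, -0.31, 0]
    - [0.055, -0.355, 0]
  turn: [-4, -8, -12, -12.7, -12.7, -12.7, -12.7, -12.7]
  claw: [1, 1, 1, 1, 1, 1, 1, 1]

```text
t: 1.7
eef_pos: [0.4471, -0.0481, 0.2444]
tcp_rot: [-3.089, -0.572, -0.0]
contact_force: [1.3, 0.4, 0.5]
grip_width: 0.01
```

jog_arm:
  linear:
    - [0, -0.045, 0]
    - [0, -0.09, 0]
    - [0, -0.135, 0]
    - [0, -0.18, 0]
    - [0.005, -0.22, 0]
    - [0.01, -0.25, 0]
    - [0.012, -0.27, 0]
    - [0.012, -0.27, 0]
  turn: [0, 0, 0, 0, 0, 0, 0, 0]
  claw: [1, 1, 1, 1, 1, 1, 1, 1]

```text
t: 2.5
eef_pos: [0.4587, -0.319, 0.2441]
tcp_rot: [3.088, 0.566, -0.004]
contact_force: [-0.9, -0.1, 0.3]
grip_width: 0.005
```

jog_arm:
  linear:
    - [0.002, 0, -0.01]
    - [0.002, 0, -0.02]
    - [0.002, 0, -0.03]
    - [0.002, 0, -0.04]
    - [0.002, 0, -0.05]
    - [0.002, 0, -0.06]
    - [0.002, 0, -0.065]
    - [0.002, 0, -0.065]
  turn: [0, 0, 0, 0, 0, 0, 0, 0]
  claw: [1, 1, 1, 1, 1, 1, 1, 1]

```text
t: 3.3
eef_pos: [0.4613, -0.316, 0.1788]
tcp_rot: [-3.089, -0.572, 0.002]
contact_force: [-0.6, 0.3, 0.2]
grip_width: 0.004
```

```bash
python3 - <<'E'
from h import *
s=env.state(); print(tou(s['eef_pos']),s['contact_force'])
im,d=shot('side','s1'); cv2.imwrite('pics/s1c.png',cv2.resize(im[130:300,230:430,::-1],None,fx=3.5,fy=3.5,interpolation=cv2.INTER_CUBIC))
E
```

```text
[-0.07846546  0.05365398  0.17878227] [-0.64025481  0.27611034  0.21120788]
```

View pics/s1c.png

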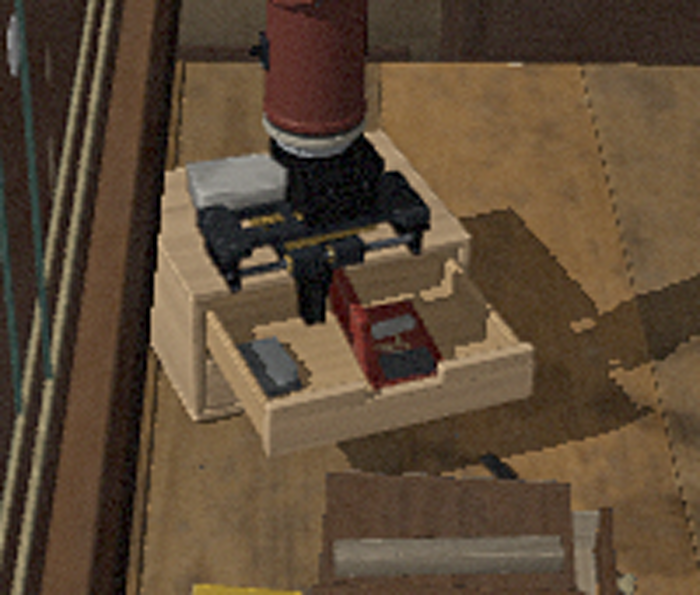

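The closed fingers stand behind the lid, clear of the stone, whetstone and wall. I'll push slowly along unit -y.

jog_arm:
  linear:
    - [-0.003, -0.001, 0]
    - [-0.006, -0.002, 0]
    - [-0.009, -0.003, 0]
    - [-0.012, -0.0045, 0]
    - [-0.015, -0.0055, 0]
    - [-0.018, -0.007, 0]
    - [-0.021, -0.008, 0]
    - [-0.024, -0.009, 0]
  turn: [0, 0, 0, 0, 0, 0, 0, 0]
  claw: [1, 1, 1, 1, 1, 1, 1, 1]

```text
t: 4.15
eef_pos: [0.4375, -0.3253, 0.1796]
tcp_rot: [3.089, 0.572, 0.0]
contact_force: [0.5, 0.6, 0.3]
grip_width: 0.007
```

jog_arm:
  linear:
    - [-0.003, -0.001, 0]
    - [-0.006, -0.002, 0]
    - [-0.009, -0.003, 0]
    - [-0.012, -0.0045, 0]
    - [-0.015, -0.0055, 0]
    - [-0.018, -0.007, 0]
    - [-0.021, -0.008, 0]
    - [-0.024, -0.009, 0]
  turn: [0, 0, 0, 0, 0, 0, 0, 0]
  claw: [1, 1, 1, 1, 1, 1, 1, 1]

```text
t: 4.95
eef_pos: [0.4133, -0.3344, 0.1795]
tcp_rot: [3.089, 0.572, -0.0]
contact_force: [0.6, 0.9, -0.5]
grip_width: 0.008
```

```bash
python3 - <<'E'
from h import *
s=env.state(); print(tou(s['eef_pos']),s['contact_force'])
im,d=shot('side','s2'); cv2.imwrite('pics/s2c.png',cv2.resize(im[130:300,230:430,::-1],None,fx=3.5,fy=3.5,interpolation=cv2.INTER_CUBIC))
E
```

```text
[-0.07849823  0.00231654  0.17953797] [ 0.62674703  0.90876136 -0.53789921]
```

View pics/s2c.png

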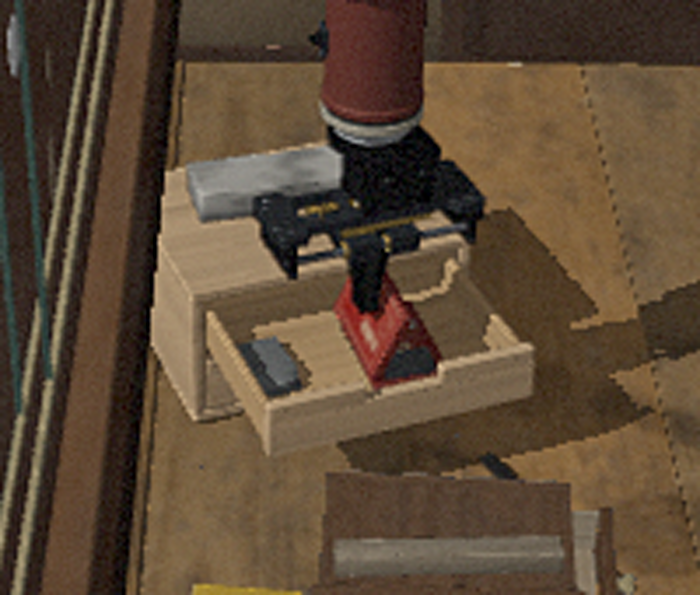

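The lid is past vertical and leaning toward the tin, which hasn't slid noticeably. I'll push on, then let it sink.

jog_arm:
  linear:
    - [-0.003, -0.001, 0]
    - [-0.006, -0.002, 0]
    - [-0.009, -0.003, 0]
    - [-0.012, -0.0045, 0]
    - [-0.015, -0.0055, 0]
    - [-0.018, -0.007, 0]
    - [-0.021, -0.008, 0]
    - [-0.024, -0.009, 0]
  turn: [0, 0, 0, 0, 0, 0, 0, 0]
  claw: [1, 1, 1, 1, 1, 1, 1, 1]

```text
t: 5.8
eef_pos: [0.3893, -0.3433, 0.1795]
tcp_rot: [3.089, 0.572, -0.0]
contact_force: [-0.1, -0.6, 0.5]
grip_width: 0.004
```

jog_arm:
  linear:
    - [-0.003, -0.001, 0]
    - [-0.006, -0.002, 0]
    - [-0.009, -0.003, 0]
    - [-0.012, -0.0045, 0]
    - [-0.015, -0.0055, 0]
    - [-0.018, -0.007, 0]
    - [-0.018, -0.007, 0]
    - [-0.018, -0.007, 0]
  turn: [0, 0, 0, 0, 0, 0, 0, 0]
  claw: [1, 1, 1, 1, 1, 1, 1, 1]

```text
t: 6.6
eef_pos: [0.3716, -0.3502, 0.1796]
tcp_rot: [-3.089, -0.572, -0.0]
contact_force: [0.3, 0.4, -0.3]
grip_width: 0.008
```

jog_arm:
  linear:
    - [0, 0, 0]
    - [0, 0, 0]
    - [0, 0, 0]
    - [0, 0, 0]
    - [0, 0, 0]
    - [0, 0, 0]
    - [0, 0, 0]
    - [0, 0, 0]
  turn: [0, 0, 0, 0, 0, 0, 0, 0]
  claw: [1, 1, 1, 1, 1, 1, 1, 1]

```text
t: 7.4
eef_pos: [0.3716, -0.3502, 0.1795]
tcp_rot: [3.089, 0.572, -0.0]
contact_force: [0.5, 0.2, -0.4]
grip_width: 0.007
```

```bash
python3 - <<'E'
from h import *
s=env.state(); print(tou(s['eef_pos']),s['contact_force'])
im,d=shot('side','s3'); cv2.imwrite('pics/s3c.png',cv2.resize(im[130:300,230:430,::-1],None,fx=3.5,fy=3.5,interpolation=cv2.INTER_CUBIC))
E
```

```text
[-0.07865751 -0.04228889  0.17954589] [ 0.46770463  0.24986482 -0.36573997]
```

View pics/s3c.png

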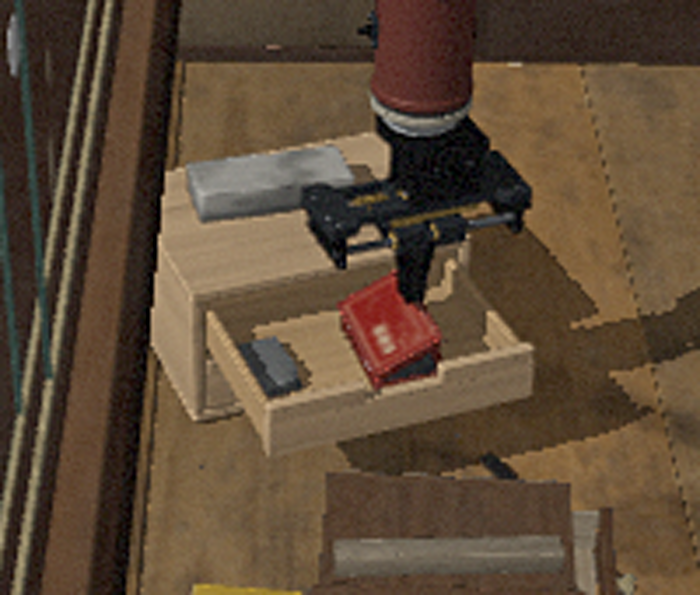

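The lid is sinking shut by itself, at about 30–40° now. I'll follow it down slowly.

jog_arm:
  linear:
    - [0, 0, -0.001]
    - [0, 0, -0.002]
    - [0, 0, -0.004]
    - [0, 0, -0.005]
    - [0, 0, -0.006]
    - [0, 0, -0.008]
    - [0, 0, -0.009]
    - [0, 0, -0.01]
  turn: [0, 0, 0, 0, 0, 0, 0, 0]
  claw: [1, 1, 1, 1, 1, 1, 1, 1]

```text
t: 8.25
eef_pos: [0.3716, -0.3502, 0.1694]
tcp_rot: [-3.089, -0.572, 0.0]
contact_force: [0.8, 0.4, -0.2]
grip_width: 0.006
```

jog_arm:
  linear:
    - [0, 0, -0.002]
    - [0, 0, -0.004]
    - [0, 0, -0.006]
    - [0, 0, -0.008]
    - [0, 0, -0.01]
    - [0, 0, -0.012]
    - [0, 0, -0.014]
    - [0, 0, -0.016]
  turn: [0, 0, 0, 0, 0, 0, 0, 0]
  claw: [1, 1, 1, 1, 1, 1, 1, 1]

```text
t: 9.05
eef_pos: [0.3716, -0.3502, 0.1534]
tcp_rot: [-3.089, -0.572, 0.0]
contact_force: [-0.2, -0.5, 0.1]
grip_width: 0.003
```

jog_arm:
  linear:
    - [0, 0, -0.001]
    - [0, 0, -0.002]
    - [0, 0, -0.003]
    - [0, 0, -0.004]
    - [0, 0, -0.005]
    - [0, 0, -0.006]
    - [0, 0, -0.007]
    - [0, 0, -0.008]
  turn: [0, 0, 0, 0, 0, 0, 0, 0]
  claw: [1, 1, 1, 1, 1, 1, 1, 1]

```text
t: 9.85
eef_pos: [0.3716, -0.3502, 0.1455]
tcp_rot: [-3.089, -0.572, 0.0]
contact_force: [0.5, -0.5, 0.7]
grip_width: 0.009
```

jog_arm:
  linear:
    - [0, 0, -0.001]
    - [0, 0, -0.001]
    - [0, 0, -0.002]
    - [0, 0, -0.002]
    - [0, 0, -0.003]
    - [0, 0, -0.003]
    - [0, 0, -0.004]
    - [0, 0, -0.004]
  turn: [0, 0, 0, 0, 0, 0, 0, 0]
  claw: [1, 1, 1, 1, 1, 1, 1, 1]

```text
t: 10.65
eef_pos: [0.3719, -0.3508, 0.1422]
tcp_rot: [3.088, 0.571, 0.001]
contact_force: [-1.6, 0.5, 8.1]
grip_width: 0.005
```

jog_arm:
  linear:
    - [0, 0, -0.001]
    - [0, 0, -0.001]
    - [0, 0, -0.001]
    - [0, 0, 0]
    - [0, 0, 0.005]
    - [0, 0, 0.015]
    - [0, 0, 0.025]
    - [0, 0, 0.035]
  turn: [0, 0, 0, 0, 0, 0, 0, 0]
  claw: [1, 1, 1, 1, 1, 1, 1, 1]

```text
t: 11.45
eef_pos: [0.3717, -0.3503, 0.1776]
tcp_rot: [3.089, 0.572, 0.0]
contact_force: [-0.2, 0.2, -0.1]
grip_width: 0.006
```

jog_arm:
  linear:
    - [0, 0, 0.015]
    - [-0.006, 0.016, 0.02]
    - [-0.017, 0.044, 0.02]
    - [-0.03, 0.08, 0.02]
    - [-0.043, 0.11, 0.02]
    - [-0.043, 0.13, 0.02]
    - [-0.03, 0.145, 0.02]
    - [-0.02, 0.15, 0.02]
  turn: [0, 0, 0, 0, 0, 0, 0, 0]
  claw: [1, 1, 1, 1, 1, 1, 1, 1]

```text
t: 12.25
eef_pos: [0.3532, -0.1993, 0.1973]
tcp_rot: [3.089, 0.574, 0.003]
contact_force: [1.0, -0.3, 0.8]
grip_width: 0.001
```

```bash
python3 - <<'E'
from h import *
s=env.state(); print(s['eef_pos'],tou(s['eef_pos']),s['contact_force'])
im,d=shot('side','s4'); cv2.imwrite('pics/s4c.png',cv2.resize(im[130:300,230:430,::-1],None,fx=3.5,fy=3.5,interpolation=cv2.INTER_CUBIC))
t,dt=shot('top','t4'); cv2.imwrite('pics/t4c.png',cv2.resize(t[190:350,320:520,::-1],None,fx=3.5,fy=3.5,interpolation=cv2.INTER_CUBIC))
for n,i,dd in(('top',t,dt),('side',im,d)):
    U=tou(pts(n,dd)); hsv=cv2.cvtColor(i,cv2.COLOR_RGB2HSV)
    m=((hsv[...,0]<8)|(hsv[...,0]>172))&(hsv[...,1]>140)&(U[...,0]<-.01)&(U[...,0]>-.16)&(abs(U[...,1])<.12)&(U[...,2]<.2)
    q=U[m]; print(n,m.sum(),np.percentile(q,[2,50,98],axis=0).round(4)); print(cv2.minAreaRect(q[:,:2].astype(np.float32)))
    A=np.c_[q[:,:2],np.ones(len(q))]; k=q[:,2]>np.median(q[:,2])-.006; print('plane',np.linalg.lstsq(A[k],q[k,2],rcond=None)[0].round(3))
print('tow contact',tow(-.163-.03,0),'home',tow(-.03,0))
U=tou(pts('top',dt)); m=(abs(U[...,2]-.138)<.006)&(U[...,0]<-.12)&(U[...,0]>-.18)&(abs(U[...,1])<.115)&(abs(U[...,1])>.05)
print(np.percentile(U[m][:,0],[1,5,50,95]))
E
```

```text
[ 0.35319847 -0.19934484  0.19731267] [-0.22611919 -0.0054282   0.19731267] [ 0.96743062 -0.33650344  0.75245337]
top 898 [[-0.1308 -0.0646  0.1122]
 [-0.071  -0.0324  0.1198]
 [-0.0186  0.004   0.1266]]
((-0.0743371844291687, -0.031213141977787018), (0.07063503563404083, 0.11789367347955704), 84.55304718017578)
plane [ 0.003 -0.001  0.12 ]
side 208 [[-0.1355 -0.0499  0.0968]
 [-0.1098 -0.0235  0.1181]
 [-0.0474  0.0086  0.1245]]
((-0.0909171849489212, -0.023087192326784134), (0.058401986956596375, 0.09618090838193893), 83.77082061767578)
plane [0.03  0.018 0.122]
tow contact [ 0.37013499 -0.22831898] home [ 0.42854896 -0.38049259]
[-0.1621442  -0.16162439 -0.15610994 -0.15075539]
```

View pics/s4c.png

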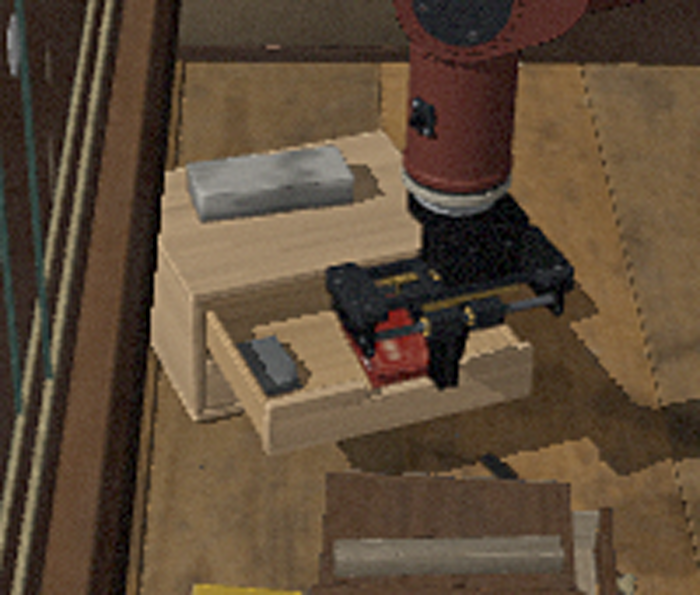

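View pics/t4c.png

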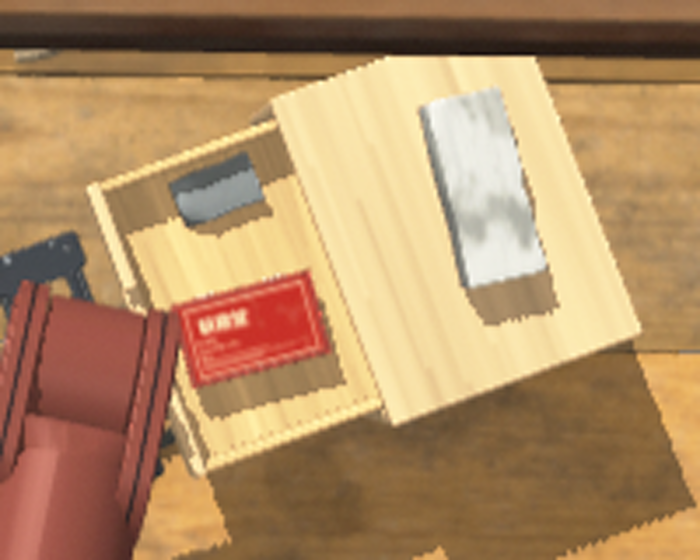

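The lid is shut: its plane is flat at z≈0.120, and the tin reads 118×71 mm. The tin and stone still lie flat, the board face is at x≈-0.162, and the fingers are in front of it. I'll go down in front of the board.

jog_arm:
  linear:
    - [0.015, -0.012, 0]
    - [0.026, -0.023, 0]
    - [0.026, -0.023, -0.015]
    - [0.026, -0.023, -0.03]
    - [0.026, -0.023, -0.045]
    - [0.026, -0.023, -0.06]
    - [0.026, -0.023, -0.07]
    - [0.026, -0.023, -0.07]
  turn: [0, 0, 0, 0, 0, 0, 0, 0]
  claw: [1, 1, 1, 1, 1, 1, 1, 1]

```text
t: 13.15
eef_pos: [0.3769, -0.2239, 0.1257]
tcp_rot: [3.088, 0.57, -0.005]
contact_force: [0.2, 0.1, -0.1]
grip_width: 0.002
```

```bash
python3 - <<'E'
from h import *
s=env.state(); print(tou(s['eef_pos']),s['contact_force'])
E
```

```text
[-0.194744    0.00789382  0.12566568] [ 0.1635222   0.12600379 -0.07216695]
```

jog_arm:
  linear:
    - [0.001, -0.002, 0]
    - [0.002, -0.0045, 0]
    - [0.0025, -0.007, 0]
    - [0.0035, -0.0095, 0]
    - [0.0045, -0.012, 0]
    - [0.0055, -0.014, 0]
    - [0.006, -0.0165, 0]
    - [0.007, -0.0185, 0]
  turn: [0, 0, 0, 0, 0, 0, 0, 0]
  claw: [1, 1, 1, 1, 1, 1, 1, 1]

```text
t: 13.95
eef_pos: [0.3847, -0.242, 0.1266]
tcp_rot: [3.089, 0.572, -0.0]
contact_force: [-0.5, 0.2, 0.3]
grip_width: 0.005
```

jog_arm:
  linear:
    - [0.0005, -0.0015, 0]
    - [0.0015, -0.0035, 0]
    - [0.0025, -0.0065, 0]
    - [0.0035, -0.0095, 0]
    - [0.005, -0.013, 0]
    - [0.006, -0.016, 0]
    - [0.0075, -0.02, 0]
    - [0.009, -0.0235, 0]
  turn: [0, 0, 0, 0, 0, 0, 0, 0]
  claw: [1, 1, 1, 1, 1, 1, 1, 1]

```text
t: 14.75
eef_pos: [0.3937, -0.2656, 0.1265]
tcp_rot: [3.089, 0.572, -0.0]
contact_force: [-0.3, 0.8, -0.7]
grip_width: 0.005
```

```bash
python3 - <<'E'
from h import *
s=env.state(); print(tou(s['eef_pos']),s['contact_force'])
im,d=shot('side','s5'); cv2.imwrite('pics/s5c.png',cv2.resize(im[130:300,230:430,::-1],None,fx=3.5,fy=3.5,interpolation=cv2.INTER_CUBIC))
t,dt=shot('top','t5')
U=tou(pts('top',dt)); m=(abs(U[...,2]-.138)<.006)&(U[...,0]<-.08)&(U[...,0]>-.18)&(abs(U[...,1])<.115)&(abs(U[...,1])>.05)
print(np.percentile(U[m][:,0],[1,5,50,95]))
E
```

```text
[-0.14978182  0.00865683  0.12651218] [-0.30923     0.82034922 -0.73664324]
[-0.13743585 -0.13703256 -0.13197946 -0.12660201]
```

View pics/s5c.png

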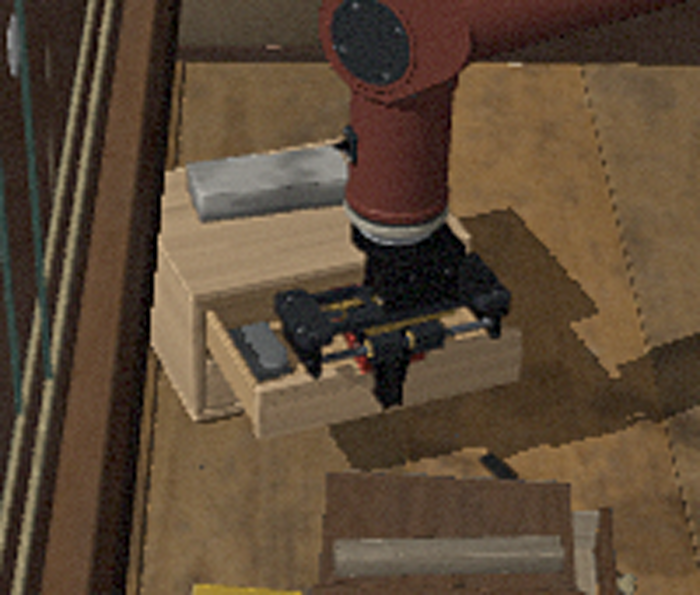

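The drawer moves with the fingers: the face is now at -0.137, with the TCP 12.5 mm ahead of it. I'll continue at about 35 mm/s and slow down near home.

jog_arm:
  linear:
    - [0.0013, -0.0033, 0]
    - [0.0025, -0.0065, 0]
    - [0.0038, -0.0098, 0]
    - [0.005, -0.013, 0]
    - [0.0063, -0.0163, 0]
    - [0.0075, -0.0196, 0]
    - [0.0088, -0.0229, 0]
    - [0.01, -0.026, 0]
  turn: [0, 0, 0, 0, 0, 0, 0, 0]
  claw: [1, 1, 1, 1, 1, 1, 1, 1]

```text
t: 15.65
eef_pos: [0.4037, -0.2915, 0.1265]
tcp_rot: [3.089, 0.572, -0.0]
contact_force: [-2.3, 1.2, -0.3]
grip_width: 0.007
```

jog_arm:
  linear:
    - [0.0013, -0.0033, 0]
    - [0.0025, -0.0065, 0]
    - [0.0038, -0.0098, 0]
    - [0.005, -0.013, 0]
    - [0.0063, -0.0163, 0]
    - [0.0075, -0.0196, 0]
    - [0.0088, -0.0229, 0]
    - [0.01, -0.026, 0]
  turn: [0, 0, 0, 0, 0, 0, 0, 0]
  claw: [1, 1, 1, 1, 1, 1, 1, 1]

```text
t: 16.45
eef_pos: [0.4138, -0.3175, 0.1265]
tcp_rot: [3.089, 0.572, -0.0]
contact_force: [-1.5, 0.3, 0.6]
grip_width: 0.003
```

jog_arm:
  linear:
    - [0.0013, -0.0033, 0]
    - [0.0025, -0.0065, 0]
    - [0.0038, -0.0098, 0]
    - [0.005, -0.013, 0]
    - [0.0063, -0.0163, 0]
    - [0.0075, -0.0196, 0]
    - [0.0088, -0.0229, 0]
    - [0.01, -0.026, 0]
  turn: [0, 0, 0, 0, 0, 0, 0, 0]
  claw: [1, 1, 1, 1, 1, 1, 1, 1]

```text
t: 17.25
eef_pos: [0.4238, -0.3435, 0.1266]
tcp_rot: [3.089, 0.572, 0.0]
contact_force: [-1.2, 1.1, -0.6]
grip_width: 0.007
```

jog_arm:
  linear:
    - [0.0013, -0.0033, 0]
    - [0.0025, -0.0065, 0]
    - [0.0037, -0.0095, 0]
    - [0.0048, -0.0125, 0]
    - [0.0058, -0.015, 0]
    - [0.0066, -0.0172, 0]
    - [0.0073, -0.019, 0]
    - [0.0079, -0.0205, 0]
  turn: [0, 0, 0, 0, 0, 0, 0, 0]
  claw: [1, 1, 1, 1, 1, 1, 1, 1]

```text
t: 18.05
eef_pos: [0.4316, -0.3639, 0.1266]
tcp_rot: [3.089, 0.572, -0.0]
contact_force: [-0.7, 1.0, 0.1]
grip_width: 0.004
```

```bash
python3 - <<'E'
from h import *
s=env.state(); print(tou(s['eef_pos']),s['contact_force'])
im,d=shot('side','s6'); cv2.imwrite('pics/s6c.png',cv2.resize(im[130:300,230:430,::-1],None,fx=3.5,fy=3.5,interpolation=cv2.INTER_CUBIC))
t,dt=shot('top','t6')
U=tou(pts('top',dt)); m=(abs(U[...,2]-.138)<.005)&(U[...,0]<.02)&(U[...,0]>-.18)&(abs(U[...,1])<.115)&(abs(U[...,1])>.05)
print(m.sum(),np.percentile(U[m][:,0],[1,5,50,95]))
E
```

```text
[-0.04442361  0.00882532  0.12656888] [-0.71103244  1.00702717  0.09289176]
57 [-0.03336267 -0.03239099 -0.02696998 -0.02133093]
```

View pics/s6c.png

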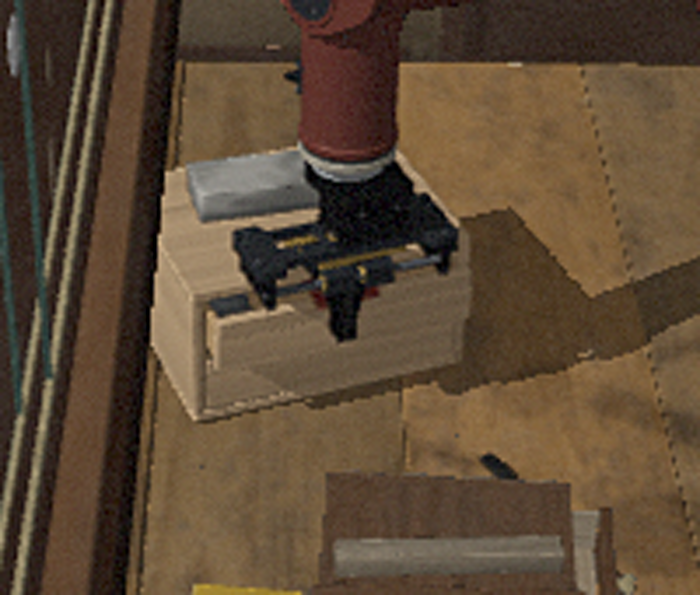

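About 33 mm remains, so I'm slowing further.

jog_arm:
  linear:
    - [0.0007, -0.0019, 0]
    - [0.0016, -0.0042, 0]
    - [0.0025, -0.0065, 0]
    - [0.0034, -0.0088, 0]
    - [0.0043, -0.0111, 0]
    - [0.0051, -0.0134, 0]
    - [0.0059, -0.0155, 0]
    - [0.0066, -0.0172, 0]
  turn: [0, 0, 0, 0, 0, 0, 0, 0]
  claw: [1, 1, 1, 1, 1, 1, 1, 1]

```text
t: 18.95
eef_pos: [0.4383, -0.3811, 0.1266]
tcp_rot: [3.089, 0.572, 0.0]
contact_force: [-0.3, 2.5, 1.0]
grip_width: 0.004
```

jog_arm:
  linear:
    - [0.0005, -0.0014, 0]
    - [0.001, -0.0026, 0]
    - [0.0014, -0.0037, 0]
    - [0.0018, -0.0047, 0]
    - [0.0022, -0.0056, 0]
    - [0.0025, -0.0065, 0]
    - [0.0028, -0.0074, 0]
    - [0.0031, -0.0082, 0]
  turn: [0, 0, 0, 0, 0, 0, 0, 0]
  claw: [1, 1, 1, 1, 1, 1, 1, 1]

```text
t: 19.75
eef_pos: [0.4413, -0.3891, 0.1265]
tcp_rot: [-3.089, -0.572, -0.0]
contact_force: [0.3, 1.3, 1.3]
grip_width: 0.003
```

```bash
python3 - <<'E'
from h import *
s=env.state(); print(tou(s['eef_pos']),s['contact_force'])
E
```

```text
[-0.01736067  0.00885072  0.12653765] [0.32533542 1.2904903  1.30485741]
```

~5 mm left; 8 mm/s steps now.

jog_arm:
  linear:
    - [0.0003, -0.0007, 0]
    - [0.0006, -0.0014, 0]
    - [0.0008, -0.0021, 0]
    - [0.001, -0.0027, 0]
    - [0.0012, -0.0032, 0]
    - [0.0014, -0.0037, 0]
    - [0.0016, -0.0042, 0]
    - [0.0018, -0.0046, 0]
  turn: [0, 0, 0, 0, 0, 0, 0, 0]
  claw: [1, 1, 1, 1, 1, 1, 1, 1]

```text
t: 20.55
eef_pos: [0.443, -0.3937, 0.1265]
tcp_rot: [-3.089, -0.572, 0.0]
contact_force: [0.5, 1.9, 0.6]
grip_width: 0.002
```

jog_arm:
  linear:
    - [0.0002, -0.0004, 0]
    - [0.0003, -0.0008, 0]
    - [0.0004, -0.0011, 0]
    - [0.0005, -0.0014, 0]
    - [0.0006, -0.0016, 0]
    - [0.0007, -0.0018, 0]
    - [0.0007, -0.0018, 0]
    - [0.0007, -0.0018, 0]
  turn: [0, 0, 0, 0, 0, 0, 0, 0]
  claw: [1, 1, 1, 1, 1, 1, 1, 1]

```text
t: 21.35
eef_pos: [0.4437, -0.3955, 0.1265]
tcp_rot: [-3.089, -0.572, 0.0]
contact_force: [0.2, 1.9, -0.3]
grip_width: 0.004
```

```bash
python3 - <<'E'
from h import *
s=env.state(); print(tou(s['eef_pos']),s['contact_force'])
E
```

```text
[-0.01055854  0.00871431  0.12651786] [ 0.18370814  1.92163306 -0.33935511]
```

Not at the stop yet: the force is only friction. I'll creep on at about 3 mm/s, watching the force.

jog_arm:
  linear:
    - [0.0001, -0.0003, 0]
    - [0.0002, -0.0006, 0]
    - [0.0003, -0.0008, 0]
    - [0.0004, -0.0011, 0]
    - [0.0005, -0.0014, 0]
    - [0.0006, -0.0017, 0]
    - [0.0007, -0.0019, 0]
    - [0.0008, -0.0021, 0]
  turn: [0, 0, 0, 0, 0, 0, 0, 0]
  claw: [1, 1, 1, 1, 1, 1, 1, 1]

```text
t: 22.15
eef_pos: [0.4437, -0.3955, 0.1265]
tcp_rot: [-3.084, -0.572, 0.002]
contact_force: [-7.7, 15.0, 13.0]
grip_width: 0.003
```

Position stopped and force rose to about 17 N horizontally: the drawer is at its stop. I'll release the push and back away.

jog_arm:
  linear:
    - [-0.0008, 0.0021, 0]
    - [-0.002, 0.005, 0]
    - [-0.005, 0.013, 0]
    - [-0.01, 0.026, 0]
    - [-0.016, 0.042, 0.005]
    - [-0.023, 0.06, 0.02]
    - [-0.028, 0.075, 0.04]
    - [-0.032, 0.085, 0.06]
  turn: [0, 0, 0, 0, 0, 0, 0, 0]
  claw: [1, 1, 1, 1, 1, 1, 1, 1]

```text
t: 22.95
eef_pos: [0.4119, -0.3115, 0.1866]
tcp_rot: [-3.088, -0.572, 0.001]
contact_force: [0.6, -0.1, 0.4]
grip_width: 0.006
```

jog_arm:
  linear:
    - [-0.005, 0.03, 0.02]
    - [-0.005, 0.07, 0.04]
    - [0, 0.11, 0.04]
    - [0.005, 0.15, 0.04]
    - [0.01, 0.19, 0.04]
    - [0.01, 0.2, 0.04]
    - [0.01, 0.2, 0.04]
    - [0.01, 0.2, 0.04]
  turn: [0, 0, 0, 0, 0, 0, 0, 0]
  claw: [1, 1, 1, 1, 1, 1, 1, 1]

```text
t: 23.75
eef_pos: [0.4223, -0.1138, 0.2264]
tcp_rot: [3.089, 0.57, 0.0]
contact_force: [0.2, -0.4, 0.5]
grip_width: 0.002
```

```bash
python3 - <<'E'
from h import *
s=env.state(); print(s['eef_pos'],s['contact_force'])
im,d=shot('side','s7'); cv2.imwrite('pics/s7c.png',cv2.resize(im[130:300,230:430,::-1],None,fx=3.5,fy=3.5,interpolation=cv2.INTER_CUBIC))
t,dt=shot('top','t7'); cv2.imwrite('pics/t7c.png',cv2.resize(t[190:350,320:520,::-1],None,fx=3.5,fy=3.5,interpolation=cv2.INTER_CUBIC))
U=tou(pts('side',d))
a=(abs(U[...,1])>.045)&(abs(U[...,1])<.12)&(abs(U[...,0])<.03)
for lo,hi in((.09,.13),(.03,.07)):
    m=a&(U[...,2]>lo)&(U[...,2]<hi); print('front x',lo,m.sum(),np.median(U[m][:,0]).round(4))
P=pts('top',dt); m=(abs(P[...,2]-0.184)<.008); m[:, :420]=0; m[:,500:]=0;m[:200]=0;m[300:]=0
print('whet',cv2.minAreaRect(P[m][:,:2].astype(np.float32)))
E
```

```text
[ 0.42232943 -0.11378346  0.22643841] [ 0.1860907  -0.37304077  0.53217653]
front x 0.09 85 0.0006
front x 0.03 167 0.0002
whet ((0.5003345608711243, -0.5246636867523193), (0.15010257065296173, 0.06396662443876266), 14.075600624084473)
```

View pics/s7c.png

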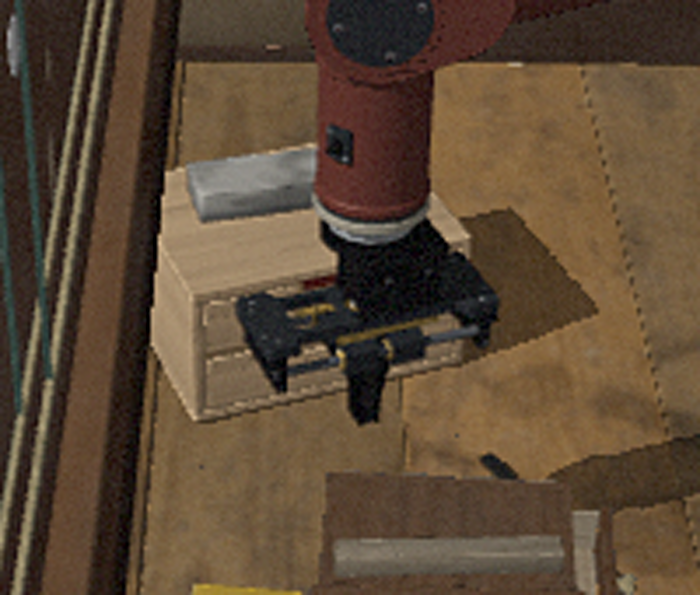

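View pics/t7.png

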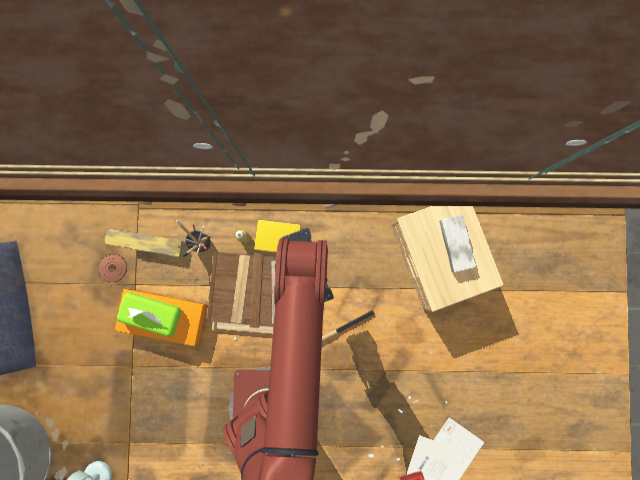

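The drawer is flush: its front is at 0.0006 m and the lower drawer's at 0.0002 m. The whetstone, carton, bottle and brushes appear where they were, and the gripper is clear of everything.

```bash
python3 -c "
from bench import env
print(env.finish_job())"
```

```text
the job is handed in; nothing more can be done
None
```

The tin's lid is shut and the top drawer is fully home. I handed the job in at about 24 s of the 58 s; it reports no verdict.

- **Lid:** With closed fingertips I pushed the lid slowly past upright and let it sink. I then pressed it shut while the drawer was still about 163 mm out, reading about 8 N at contact before pressing about 1 mm further. Afterwards its top was flat at z ≈ 0.120 m, against an expected 0.119 m.
- **Drawer:** I pushed it in at about 35 mm/s, slowing to about 3 mm/s near the end. At the stop the force was about 17 N horizontally and 13 N vertically, then I backed the arm away. The top front ended level with the lower drawer's, 0.6 mm against 0.2 mm.
- **Tin and stone:** Both still lay flat in the drawer before I pushed it in. With the drawer shut, only a strip of red shows through the finger notch, so I could not check them again.
- **Everything else:** The whetstone is unmoved to within 0.4 mm, and the carton, bottle and brushes look unmoved in the top view. The gripper was touching nothing at the end. No checks failed or disagreed.

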